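Back the index wheel off by one notch

ROBOT

A 7-joint arm with a two-finger parallel gripper is mounted at the origin on the work surface. World frame = base frame: x ahead of the robot, y to its left, z up, the work surface at z = 0. Lengths are in m, angles in rad, forces in N, time in s.
With the tool pointing down it reaches from about 0.4 to 0.85 m from the base axis. Payload 10.4 kg.
Tool frame: the origin (TCP) lies midway between the tips of the shut fingers; the grasp point (between the pads) lies 19 mm behind it (r.grasp_offset is the distance from the TCP to the grasp point, in m); x points along the fingers, y is the direction in which the jaws open and shut, and the axes are right-handed (so a half turn about x gives the same grasp; the last joint's range is limited). The gripper opens to 87 mm and grips with 3 to 60 N. Pads are 19 mm wide; open, the fingers measure 117 mm over their backs; the gripper's body (75 mm by 190 mm) begins 51 mm behind the grasp point.
Start: joints at [-1.294, 0.332, -0.065, 1.46, 0.022, 1.35, -0.088], TCP at [0.185, 0.597, 0.223] pointing down, gripper open.
Joint ranges: [-2.6, 2.6], [-0.5, 2.12], [-1.47, 1.34], [0.16, 2.42], [-1.27, 4.41], [0.06, 2.06], [-2.6, 2.6]. Speed limits (rad/s): [2.22, 2.22, 2.79, 2.79, 3.14, 3.14, 3.14].

INTERFACE

Orientations are given as a unit quaternion [x, y, z, w].
In Python, from bench import r, vision, close_job gives the robot as it stands. The module is installed in compiled form; this text tells all that it offers.
- The arm moves only by the shell command python3 -m pendant 'ROWS' [OPENING] [FORCE]. ROWS is text: rows parted by semicolons, each of 6 numbers parted by spaces: the shift along the tool's x, y, z in units of 0.25 m (1.0 is 0.25 m), then the turn, a rotation vector about the tool's x, y, z in units of 1.5 rad (1.0 is 1.5 rad). A call has 1 to 8 rows; each row is the pose to reach, as a shift and turn from the pose commanded when the call began, along the tool's axes at that moment; what a row does not reach only later rows make up. A row lasts 1/10 s, in which the tool goes at most 50 mm and 8.59 degrees, less where a joint would pass 70% of its speed; a pose out of reach is approached as far as the arm can. A call with a number of a shift or a turn outside -1 to 1 is refused whole. A call with a gripper value outside its range is refused whole. OPENING is the gripper command: -1 is shut, 1 is fully open, values between are in proportion, set as the call begins (- or left out, the last holds). The fingers move at their own pace and stop on an object; FORCE is the grip in N (left out, the last holds). Time passes only in rows, so rows that repeat a pose let the fingers close. It gives the time, the measured TCP pose, the force and the opening at its end, in the units of the state.
- r.read_state(): the state, without advancing time (a new reading comes with each control period).
- vision.camera(name): name is "side" or "top"; returns (picture, depth): 384x512x3 uint8, blue, green, red; 384x512 float32, m along the optical axis (not along the pixel's ray), 0 where there is no reading.
- vision.get_calibration(name): a dict with "camera_matrix" (3x3 intrinsics, pixels), "rvec" (rotation vector, rad) and "tvec" (3), from world to camera coordinates, as OpenCV has them. Camera axes: x right, y down, z forward; pixel columns grow to the right and rows downward; lengths in m; the calibration is good to about 2 mm. A picture is of the moment at which its call begins. get_calibration takes no time and is no camera call.
- close_job(): hands the job in, once; it reports no verdict.
The state is a dict: "time": time; "joint_positions": joint angles; "joint_vel": joint speeds; "joint_torque": joint torques, N m; "ee_pos": TCP position; "eef_rot": TCP orientation; "ft_force": force on the tool from outside, world axes, zero at the start; "torque": the same for the moment, N m; "width": finger opening in m.
Only numpy, scipy, OpenCV 4.12 (cv2) and the standard library are available. Lean on these libraries where they do the work, as an engineer would, in place of code of your own. Each camera call takes 0.05 s, during which the arm holds its last target. There are 200 camera calls.

TASK

The index wheel of the setting stand was fed one notch too far. With a fingertip, lift the red pawl out of the teeth and throw it right over so that it rests leaning outwards by itself, then push the wheel backward (clockwise seen from above) by exactly one notch using one of its brass pegs, and tip the pawl back over so that it drops fully into the new notch and locks the wheel. Only push things: pick nothing up, and leave the jar, the ring clamp and the wax block where they are.

Things in the scene. Friction and masses are not known exactly. Their poses are not given: they have to be found in the camera images.
- stand: Fixed green stand of a horizontal index wheel. Origin on the table under the wheel's axis, z up. Base 160 x 160 x 18 mm; a foot reaches to y = -165 mm and bears two cheeks (38 mm over both, 22 mm long in y, tops 68 mm above the table) that hold the pawl's hinge at y = -135 mm. The pawl points from the hinge along +y to the wheel.
- wheel_axis (a point): Centre of the wheel's upper face, 38 mm above the table. The wheel is a steel disc 184 mm across, 12 mm thick, with a brass hub (28 mm across, top 52 mm above the table) and 12 saw teeth on its rim, 30 degrees apart, 74 to 92 mm from the axis, tops 50 mm above the table.
- wheel (a joint): Angle of the wheel (rad), positive anticlockwise from above, within 0.04 of 0 at the start. A notch is 0.524; backward is clockwise (negative). Unsprung, stays where left, 3 N on a peg turns it. The pawl drops fully only with the wheel within about 0.05 of a notch's middle (0, -0.524), else rests on a ramp; pushing on backward then lets it drop and stops hard at the tooth.
- peg0_top (a point): Centre of the top of a brass peg standing on the wheel: diameter 10 mm, 52 mm from the axis, from 38 to 81 mm above the table. At the start it lies at the angle -15 degrees about the axis in the stand's frame (from its x axis, anticlockwise).
- peg1_top (a point): The same for the second peg, at the start at 105 degrees: on the side away from the pawl.
- peg2_top (a point): The same for the third peg, at the start at -135 degrees.
- pawl (a joint): Angle of the red pawl (rad): 0 = level, fully down in a notch; grows as its wheel end is lifted; 1.57 upright; 2.1 = thrown over, leaning outwards on its stop. Light (90 g), no spring: from short of upright it falls back to the teeth, from past upright (over about 1.7) it falls outwards and stays. Clear of the teeth above about 0.25.
- pawl_tab (a point): Middle of the upper edge of the pawl's thumb tab, a plate 26 mm wide, 6 mm thick, curling up at 45 degrees from the free end; pawl down, it is 56 mm from the wheel's axis, 79 mm from the hinge, 79 mm above the table. The arm is 20 mm wide, 9 mm thick, 55 to 65 mm above the table. Lift it from beneath, up and outwards in an arc about the hinge; a level push alone may jam. Upright: 140 mm high.
- pawl_hinge (a point): Middle of the pawl's hinge axis (parallel to the stand's x), 135 mm from the wheel's axis, 60 mm above the table, fixed.
- jar: Bystander: amber jar with black cap, 44 mm across, 65 mm high; origin under its centre. To be left alone.
- clamp: Bystander: wooden ring clamp lying flat, about 125 x 30 x 28 mm, long along its x; origin under its wooden body (the clamp runs from x = -50 to +75 mm). To be left alone.
- wax: Bystander: blue carving wax block 55 x 35 x 25 mm; origin under its centre. To be left alone.

How it is judged:
By the outcome, as a careful person would: the job done as asked, in the order asked, and still so for the second after the job is handed in, with the robot touching nothing.
It also fails if it takes over 54 s, if anything falls off the work surface, if the arm or the gripper's body presses on something with over 40 N, if the wrist force passes 120 N, or if a joint passes its speed limit or range.

## Working session

There is one attempt and no reset: what is moved stays moved. The work goes in short steps, Python scripts to look and compute and a shell command to move; the robot and the scene stay as the last step left them, time stands still between calls to the robot, and variables do not carry over. Pictures are saved under pics/ and viewed, about 8 in all and at most 12, crops included, and the job is handed in when it is done.

```bash
mkdir -p pics; ls
python3 - <<'E'
from bench import r, vision
import cv2,numpy as np
s=r.read_state();print(s['time'],s['ee_pos'],s['eef_rot'],s['width'])
for n in('side','top'):
    p,d=vision.camera(n);c=vision.get_calibration(n)
    cv2.imwrite(f'pics/{n}0.png',p);np.savez(f'{n}0.npz',p=p,d=d,K=c['camera_matrix'],rv=c['rvec'],t=c['tvec']);print(n,c)
a=np.hstack([cv2.imread('pics/side0.png'),cv2.imread('pics/top0.png')])
E
```

```text
pics
0.0 [0.18449453 0.59674857 0.22175576] [ 0.10510596  0.69922766 -0.10609298  0.69912638] 0.08732606644535196
side {'camera_matrix': array([[447.90538563,   0.        , 256.28923635],
       [  0.        , 447.90538563, 189.84531616],
       [  0.        ,   0.        ,   1.        ]]), 'rvec': array([ 0.49297416, -2.64095177,  1.30601901]), 'tvec': array([0.582713  , 0.15606128, 0.82289399])}
top {'camera_matrix': array([[488.55503219,   0.        , 246.84815811],
       [  0.        , 488.55503219, 199.44865338],
       [  0.        ,   0.        ,   1.        ]]), 'rvec': array([ 2.15438019, -2.12910704,  0.23609773]), 'tvec': array([0.07976057, 0.59213013, 0.97055715])}
```

View pics/top0.png

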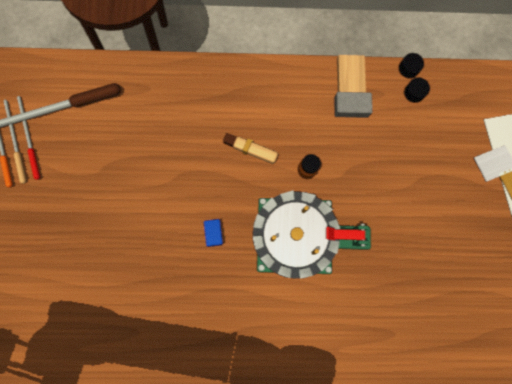

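View pics/side0.png

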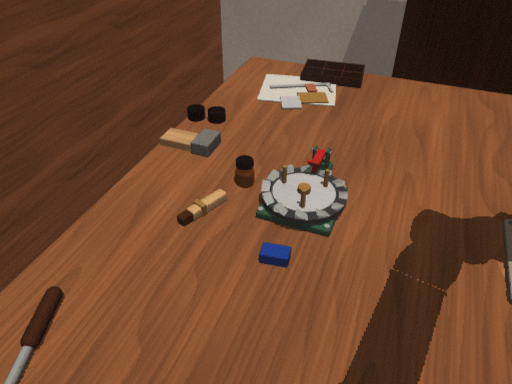

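The top view shows the hub at about (297,234), the red pawl from (328,234) to (365,236), pegs near (306,209), (275,238) and (316,250), the jar at (310,166), and the wax at (213,233). The side view agrees: hub at (304,188), tab at (318,157).

```bash
cat > h.py <<'E'
import cv2,numpy as np
from bench import r,vision
from scipy.spatial.transform import Rotation as R
def snap(n):
    p,d=vision.camera(n);c=vision.get_calibration(n)
    return p,d,c['camera_matrix'],cv2.Rodrigues(c['rvec'])[0],c['tvec']
def cloud(n):
    p,d,K,Rm,t=snap(n)
    v,u=np.mgrid[:d.shape[0],:d.shape[1]]
    X=np.stack([(u-K[0,2])/K[0,0]*d,(v-K[1,2])/K[1,1]*d,d],-1)
    W=(X-t)@Rm
    W[d==0]=np.nan
    return p,W
def masks(p):
    h=cv2.cvtColor(p,cv2.COLOR_BGR2HSV)
    red=((h[...,0]<5)|(h[...,0]>175))&(h[...,1]>180)&(h[...,2]>100)
    brass=(h[...,0]>12)&(h[...,0]<28)&(h[...,1]>120)
    green=(h[...,0]>60)&(h[...,0]<95)&(h[...,1]>80)
    return red,brass,green
E
python3 - <<'E'
from h import *
np.set_printoptions(precision=4,suppress=True)
print(R.from_quat(r.read_state()['eef_rot']).as_matrix())
for n,roi in(('top',(185,285,245,380)),('side',(140,235,250,355))):
    p,W=cloud(n);red,br,gr=masks(p)
    m=np.zeros(red.shape,bool);m[roi[0]:roi[1],roi[2]:roi[3]]=1
    print(n)
    for k,q in(('red',red),('brass',br),('green',gr)):
        q=q&m
        if k=='brass': q=q&(W[...,2]>.044)
        nn,l,st,c=cv2.connectedComponentsWithStats(q.astype(np.uint8))
        for i in range(1,nn):
            if st[i,4]<6: continue
            P=W[l==i];z=P[:,2];hi=P[z>np.nanmax(z)-.006]
            print(k,st[i],c[i].round(1),'mean',np.nanmean(P,0),'min',np.nanmin(P,0),'max',np.nanmax(P,0),'top',np.nanmean(hi,0))
    # wheel ring: fit circle to teeth tops
    q=m&(W[...,2]>.044)&(W[...,2]<.053)&~red
    print('teeth',q.sum(),np.nanmean(W[q],0), cv2.minEnclosingCircle(W[q][:,:2].astype(np.float32)))
    for nm,u,v in (('jar',310,160),('wax',213,233),('table',150,250)) if n=='top' else (): print(nm,W[v,u])
    b=cv2.resize(p[roi[0]:roi[1],roi[2]:roi[3]],None,fx=4,fy=4,interpolation=cv2.INTER_CUBIC);cv2.imwrite(f'pics/{n}_c.png',b)
a=cv2.imread('pics/top_c.png');b=cv2.imread('pics/side_c.png');h=max(a.shape[0],b.shape[0])
f=lambda x:cv2.copyMakeBorder(x,0,h-x.shape[0],0,0,cv2.BORDER_CONSTANT)
o=np.hstack([f(a),f(b)]);cv2.imwrite('pics/crop1.png',cv2.resize(o,None,fx=.8,fy=.8))
E
```

```text
[[-0.0003  0.2953  0.9554]
 [-0.0012  0.9554 -0.2953]
 [-1.     -0.0012  0.0001]]
top
red [327 227  38  13 379] [344.8 233.8] mean [ 0.5198 -0.115   0.0663] min [ 0.5082 -0.1552  0.0155] max [ 0.5362 -0.0747  0.0834] top [ 0.5219 -0.0771  0.0804]
brass [303 206   5   6  19] [305.1 208.5] mean [ 0.5694 -0.0317  0.078 ] min [ 0.5666 -0.0352  0.0631] max [ 0.5742 -0.0278  0.0837] top [ 0.5705 -0.0325  0.0813]
brass [291 228  12  12 118] [296.4 233.4] mean [ 0.521  -0.0169  0.0526] min [ 0.5095 -0.0287  0.0475] max [ 0.5326 -0.0055  0.0562] top [ 0.5212 -0.0168  0.0528]
brass [271 236   5   5  17] [273.1 237.8] mean [0.5086 0.0341 0.0792] min [0.5058 0.0303 0.0614] max [0.5121 0.0384 0.086 ] top [0.5085 0.0342 0.0816]
brass [313 249   6   5  21] [315.2 251. ] mean [ 0.4828 -0.0508  0.0791] min [ 0.4791 -0.0563  0.062 ] max [ 0.487  -0.0473  0.0843] top [ 0.4834 -0.0517  0.0816]
green [259 204   4   6  15] [260.1 206.7] mean [0.5818 0.0567 0.0201] min [0.5752 0.0526 0.0171] max [0.5878 0.0591 0.0423] top [0.5752 0.0563 0.0423]
green [339 226  31  23 319] [356.1 239.7] mean [ 0.5118 -0.147
[... 1591 characters left out ...]
28.2 150. ] mean [ 0.5028 -0.1445  0.0678] min [ 0.5014 -0.1498  0.0665] max [ 0.5044 -0.1391  0.0693] top [ 0.5028 -0.1445  0.0678]
green [328 163   4   6  12] [329.6 165.3] mean [ 0.4976 -0.1597  0.0169] min [ 0.4952 -0.1717  0.0151] max [ 0.5003 -0.1482  0.0189] top [ 0.4976 -0.1597  0.0169]
green [257 209  15   9  40] [264.5 213.1] mean [0.5825 0.0611 0.0158] min [0.5669 0.0494 0.0117] max [0.5986 0.0648 0.0184] top [0.5822 0.061  0.0161]
green [310 220  24  12  95] [322.9 226.3] mean [0.4592 0.0569 0.0162] min [0.4433 0.0314 0.0113] max [0.483  0.0681 0.0188] top [0.4592 0.0564 0.0164]
teeth 582 [ 0.5286 -0.0088  0.0474] ((0.5341338515281677, -0.037497133016586304), 0.11986824870109558)
```

View pics/crop1.png

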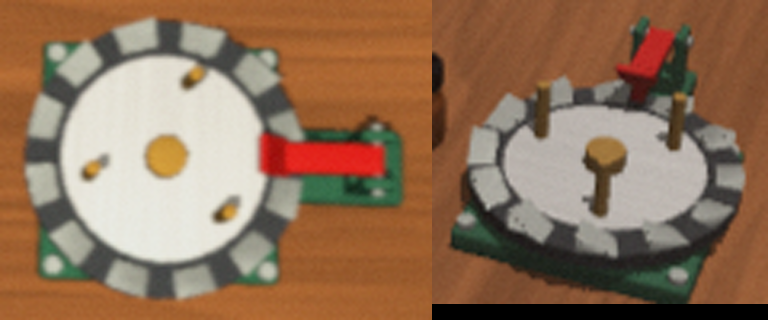

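The wheel axis is at about (0.521,-0.017) and the stand yaw is about -1.5°. The pegs are at -17°, 104° and -137°. The hinge is near (0.518,-0.151) and the tab edge near (0.521,-0.073,0.079). These match the sizes given. I'll go in with the shut fingers tilted 35° towards -y and the jaws along x.

```bash
cat >> h.py <<'E'
def Rt(deg):
    s,c=np.sin(np.radians(deg)),np.cos(np.radians(deg))
    return R.from_matrix(np.array([[0,-s,-c],[1,0,0],[0,-c,s]]).T)
def plan(*wps):
    "wps: (x,y,z,tilt) -> rows from present pose"
    s=r.read_state();R0=R.from_quat(s['eef_rot'])
    for *p,t in wps:
        print((R0.inv().apply(np.array(p)-s['ee_pos'])/.25).round(3),((R0.inv()*Rt(t)).as_rotvec()/1.5).round(3))
E
python3 -c "
from h import *
plan((.38,.40,.26,35),(.40,.38,.26,35))"
```

```text
[-0.151 -0.522  0.98 ] [ 0.819 -0.35  -0.258]
[-0.151 -0.575  1.08 ] [ 0.819 -0.35  -0.258]
```

```bash
python3 -m pendant '-0.15 -0.52 0.98 0.82 -0.35 -0.26;-0.15 -0.52 0.98 0.82 -0.35 -0.26;-0.15 -0.52 0.98 0.82 -0.35 -0.26;-0.15 -0.52 0.98 0.82 -0.35 -0.26;-0.15 -0.52 0.98 0.82 -0.35 -0.26;-0.15 -0.52 0.98 0.82 -0.35 -0.26;-0.15 -0.52 0.98 0.82 -0.35 -0.26;-0.15 -0.52 0.98 0.82 -0.35 -0.26' -1 20; python3 -c "
from h import *
plan((.45,.20,.24,35),(.52,.03,.22,35))"
```

```text
time: 1.0
ee_pos: [0.3807, 0.4, 0.2605]
eef_rot: [0.304, 0.39, -0.571, 0.655]
ft_force: [-0.1, 0.9, 0.1]
width: 0.0309
[0.491 0.146 0.679] [ 0.109 -0.047 -0.033]
[0.92  0.315 1.258] [ 0.109 -0.047 -0.033]
```

```bash
python3 -m pendant '0.49 0.15 0.68 0.11 -0.05 -0.03;0.49 0.15 0.68 0.11 -0.05 -0.03;0.49 0.15 0.68 0.11 -0.05 -0.03;0.49 0.15 0.68 0.11 -0.05 -0.03;0.49 0.15 0.68 0.11 -0.05 -0.03;0.73 0.24 1 0.11 -0.05 -0.03;0.73 0.24 1 0.11 -0.05 -0.03'; python3 -c "
from h import *
plan((.52,-.02,.16,35),(.52,-.025,.110,35),(.52,-.067,.050,35))"
```

```text
time: 1.7
ee_pos: [0.4897, 0.109, 0.2275]
eef_rot: [0.325, 0.327, -0.624, 0.631]
ft_force: [1.0, 0.3, -0.1]
width: 0.0004
[0.519 0.115 0.268] [ 0.005  0.001 -0.006]
[0.694 0.114 0.169] [ 0.005  0.001 -0.006]
[0.987 0.112 0.168] [ 0.005  0.001 -0.006]
```

```bash
python3 -m pendant '0.3 0.115 0.25 0 0 0;0.52 0.115 0.27 0 0 0;0.6 0.115 0.22 0 0 0;0.69 0.115 0.17 0 0 0;0.69 0.115 0.17 0 0 0'
python3 - <<'E'
from h import *
plan((.52,-.067,.050,35))
p,W=cloud('side');red,_,_=masks(p)
q=red.copy();q[:140]=0;q[200:]=0;q[:,:290]=0;q[:,345:]=0
P=W[q];print(np.nanmean(P[P[:,2]>.073],0))
cv2.imwrite('pics/s2.png',cv2.resize(p[90:240,230:380],None,fx=4,fy=4,interpolation=cv2.INTER_CUBIC))
E
```

```text
time: 2.2
ee_pos: [0.5167, -0.0274, 0.1078]
eef_rot: [0.323, 0.326, -0.627, 0.629]
ft_force: [-1.0, 0.5, 0.4]
width: 0.0006
[ 0.28   0.013 -0.005] [ 0.004  0.004 -0.   ]
[nan nan nan]<stdin>:5: RuntimeWarning: Mean of empty slice
```

View pics/s2.png

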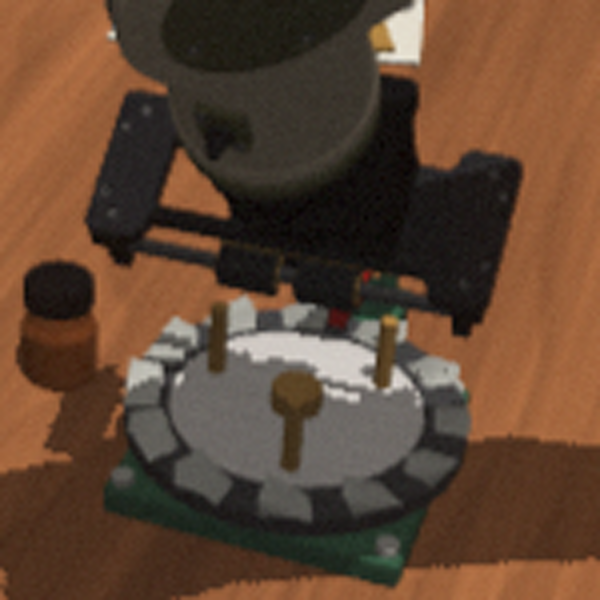

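The gripper hangs over the wheel's near half with the jaws along x. The fingertips are hidden, nothing is touched, and the jar is clear. Next I slide down along the tool axis under the tab.

```bash
python3 -m pendant '0.1 0.01 -0.005 0 0 0;0.18 0.01 -0.005 0 0 0;0.24 0.01 -0.005 0 0 0;0.28 0.01 -0.005 0 0 0;0.28 0.01 -0.005 0 0 0'
python3 - <<'E'
from h import *
# arc about hinge; contact corner in pawl frame
H=np.array([-.1505,.060]); s=r.read_state();p0=s['ee_pos'];R0=R.from_quat(s['eef_rot'])
base=np.array([-.0737,.0545])  # tcp at contact for theta=0
n=np.array([-.82,.574]);off=.0095*n
c0=base+off-H
for a in (5,15,25,35,45,55,65,75,85,95,105,110):
    t=np.radians(a);q=H+np.array([[np.cos(t),-np.sin(t)],[np.sin(t),np.cos(t)]])@c0-off
    print(a,q.round(4),(R0.inv().apply([.52-p0[0],q[0]-p0[1],q[1]-p0[2]])/.25).round(3))
E
```

```text
time: 2.75
ee_pos: [0.5229, -0.0632, 0.0538]
eef_rot: [0.325, 0.326, -0.624, 0.631]
ft_force: [-0.6, 0.4, 0.8]
width: 0.0005
5 [-0.074   0.0605] [ 0.002 -0.012  0.051]
15 [-0.076   0.0724] [-0.031 -0.012  0.085]
25 [-0.0801  0.0837] [-0.059 -0.012  0.124]
35 [-0.0862  0.0941] [-0.079 -0.012  0.168]
45 [-0.0939  0.1033] [-0.092 -0.012  0.214]
55 [-0.1031  0.111 ] [-0.096 -0.012  0.262]
65 [-0.1135  0.1171] [-0.091 -0.012  0.31 ]
75 [-0.1248  0.1212] [-0.079 -0.013  0.357]
85 [-0.1366  0.1233] [-0.059 -0.013  0.4  ]
95 [-0.1487  0.1233] [-0.031 -0.013  0.44 ]
105 [-0.1605  0.1212] [ 0.003 -0.014  0.473]
110 [-0.1663  0.1194] [ 0.022 -0.014  0.488]
```

```bash
python3 -m pendant '0 0 0 0 0 0;0 0 0 0 0 0'; python3 -m pendant '0.005 0 0.025 0 0 0;0.0 -0.01 0.05 0 0 0;-0.015 -0.01 0.068 0 0 0;-0.03 -0.01 0.085 0 0 0;-0.03 -0.01 0.085 0 0 0'
```

```text
time: 2.95
ee_pos: [0.5233, -0.0628, 0.0542]
eef_rot: [0.326, 0.326, -0.624, 0.631]
ft_force: [0.0, 0.3, 0.7]
width: 0.0006
time: 3.45
ee_pos: [0.5203, -0.0772, 0.0725]
eef_rot: [0.326, 0.326, -0.625, 0.63]
ft_force: [0.6, 0.7, -1.3]
width: 0.0004
```

Run:
```python
from h import *
for n in('top','side'):
    p,W=cloud(n);red,_,_=masks(p)
    q=red&(W[...,2]>.04)&(abs(W[...,0]-.52)<.04)&(W[...,1]<-.04)&(W[...,1]>-.25);P=W[q];print(n,len(P))
    if len(P):
        for f in(P[P[:,1].argmax()],P[P[:,2].argmax()],P[P[:,1].argmin()]): print(f.round(4))
```

```text
top 337
[ 0.5112 -0.0789  0.1007]
[ 0.5109 -0.0823  0.1036]
[ 0.5142 -0.1554  0.063 ]
side 0
```

The tab edge has risen to z≈0.103, so the pawl is up about 17° on the finger. I carry on along the arc.

```bash
python3 -m pendant '-0.015 0 0.02 0 0 0;-0.028 0 0.039 0 0 0;-0.039 0 0.06 0 0 0;-0.048 0 0.083 0 0 0;-0.056 0 0.106 0 0 0;-0.061 0 0.129 0 0 0;-0.064 0 0.153 0 0 0;-0.065 0 0.177 0 0 0'
cat > red.py <<'E'
from h import *
for n in('top','side'):
    p,W=cloud(n);red,_,_=masks(p)
    q=red&(W[...,2]>.04)&(abs(W[...,0]-.52)<.04)&(W[...,1]<-.04)&(W[...,1]>-.25);P=W[q];print(n,len(P))
    if len(P):
        for f in(P[P[:,1].argmax()],P[P[:,2].argmax()],P[P[:,1].argmin()]): print(f.round(4))
E
python3 red.py
```

```text
time: 4.35
ee_pos: [0.5201, -0.1042, 0.1108]
eef_rot: [0.325, 0.326, -0.625, 0.631]
ft_force: [0.1, 0.9, 0.4]
width: 0.0005
top 145
[ 0.511  -0.1148  0.1248]
[ 0.5308 -0.12    0.1375]
[ 0.5207 -0.1563  0.0605]
side 1
[ 0.5204 -0.1008  0.0973]
[ 0.5204 -0.1008  0.0973]
[ 0.5204 -0.1008  0.0973]
```

The pawl is at about 55°, as planned. Next I take it past upright.

```bash
python3 -m pendant '0.002 0 0.024 0 0 0;0.005 0 0.048 0 0 0;0.010 0 0.072 0 0 0;0.017 0 0.095 0 0 0;0.027 0 0.117 0 0 0;0.037 0 0.138 0 0 0;0.050 0 0.158 0 0 0;0.065 0 0.178 0 0 0'; python3 red.py;python3 -m pendant '0.008 0 0.009 0 0 0;0.017 0 0.017 0 0 0;0.026 0 0.026 0 0 0;0.034 0 0.033 0 0 0;0.043 0 0.041 0 0 0;0.053 0 0.048 0 0 0;0.053 0 0.048 0 0 0;0.053 0 0.048 0 0 0'; python3 red.py
```

```text
time: 5.25
ee_pos: [0.5206, -0.1502, 0.1234]
eef_rot: [0.325, 0.326, -0.625, 0.631]
ft_force: [-4.5, 1.7, 14.6]
width: 0.0008
top 115
[ 0.5146 -0.139   0.2069]
[ 0.5146 -0.139   0.2069]
[ 0.5165 -0.1785  0.1342]
side 6
[ 0.5114 -0.144   0.0796]
[ 0.5112 -0.1483  0.0905]
[ 0.5101 -0.1495  0.0767]
time: 6.15
ee_pos: [0.5202, -0.1714, 0.122]
eef_rot: [0.324, 0.323, -0.627, 0.63]
ft_force: [-7.6, -6.4, 28.0]
width: 0.0006
top 109
[ 0.515  -0.1591  0.2058]
[ 0.4971 -0.1596  0.2071]
[ 0.5222 -0.2024  0.1221]
side 0
```

```bash
python3 -m pendant '-0.1 0 0 0 0 0;-0.2 0 0 0 0 0;-0.35 0 0 0 0 0;-0.5 0 0 0 0 0;-0.5 0 -0.15 0 0 0;-0.5 0 -0.3 0 0 0;-0.5 0 -0.45 0 0 0'; python3 red.py
python3 - <<'E'
from h import *
plan((.47,.03,.15,0))
p,W=cloud('top');_,br,_=masks(p)
q=br&(W[...,2]>.044)&(abs(W[...,0]-.52)<.08)&(abs(W[...,1]+.02)<.08)
nn,l,st,c=cv2.connectedComponentsWithStats(q.astype(np.uint8))
for i in range(1,nn):
    if st[i,4]>5: P=W[l==i];print(st[i,4],np.nanmean(P[P[:,2]>np.nanmax(P[:,2])-.006],0).round(4))
E
```

```text
time: 6.95
ee_pos: [0.5192, -0.002, 0.1557]
eef_rot: [0.326, 0.326, -0.624, 0.631]
ft_force: [-0.0, 0.8, 0.1]
width: 0.0002
top 413
[ 0.5182 -0.147   0.0635]
[ 0.5178 -0.1972  0.1252]
[ 0.5108 -0.2068  0.1192]
side 25
[ 0.5183 -0.1484  0.0674]
[ 0.5099 -0.1498  0.0739]
[ 0.5273 -0.1557  0.0665]
[-0.057 -0.192 -0.104] [ 0.009  0.409 -0.002]
10 [0.5538 0.0377 0.2491]
22 [ 0.5706 -0.0322  0.0811]
97 [0.5106 0.0366 0.2529]
68 [0.4951 0.0131 0.2384]
14 [0.485  0.0241 0.2496]
20 [ 0.4834 -0.0513  0.0818]
```

The pawl is thrown over and at rest (tab at (-0.207,0.119), about 2.1 rad) and the wheel has not moved. Next is peg1, pushed in +x with the tool vertical.

```bash
python3 -m pendant '-0.057 -0.19 -0.104 0.009 0.409 0;-0.057 -0.19 -0.104 0.009 0.409 0;-0.057 -0.19 -0.104 0.009 0.409 0;-0.057 -0.19 -0.104 0.009 0.409 0;-0.057 -0.19 -0.104 0.009 0.409 0;-0.057 -0.19 -0.104 0.009 0.409 0'; python3 -c "
from h import *
plan((.47,.034,.12,0),(.47,.034,.055,0),(.513,.034,.055,0))"
```

```text
time: 7.7
ee_pos: [0.4715, 0.0239, 0.1533]
eef_rot: [0.504, 0.496, -0.5, 0.5]
ft_force: [0.1, 0.2, 0.6]
width: 0.0008
[ 0.133 -0.008 -0.04 ] [-0.006  0.    -0.005]
[ 0.393 -0.01  -0.04 ] [-0.006  0.    -0.005]
[ 0.395  0.162 -0.042] [-0.006  0.    -0.005]
```

```bash
python3 -m pendant '0.13 -0.01 -0.04 0 0 0;0.25 -0.01 -0.04 0 0 0;0.37 -0.01 -0.04 0 0 0;0.37 0 -0.04 0 0 0;0.37 0.015 -0.04 0 0 0;0.37 0.03 -0.04 0 0 0;0.37 0.045 -0.04 0 0 0;0.37 0.06 -0.04 0 0 0'; python3 -m pendant '0 0.013 0 0 0 0;0 0.026 0 0 0 0;0 0.039 0 0 0 0;0 0.052 0 0 0 0;0 0.065 0 0 0 0;0 0.078 0 0 0 0;0 0.09 0 0 0 0;0 0.09 0 0 0 0';cat > peg.py <<'E'
from h import *
A=np.array([.521,-.0168])
s=r.read_state();print(s['time'],s['ee_pos'])
for n in('top','side'):
    p,W=cloud(n);_,br,_=masks(p)
    q=br&(W[...,2]>.07)&(W[...,2]<.09)&(abs(W[...,0]-.52)<.08)&(abs(W[...,1]+.02)<.08)
    nn,l,st,c=cv2.connectedComponentsWithStats(q.astype(np.uint8))
    for i in range(1,nn):
        if st[i,4]>5: P=W[l==i];m=np.nanmean(P,0);d=m[:2]-A;print(n,st[i,4],m.round(4),np.hypot(*d).round(4),np.degrees(np.arctan2(d[1],d[0])).round(1))
E
python3 peg.py
```

```text
time: 8.5
ee_pos: [0.4882, 0.0363, 0.0615]
eef_rot: [0.504, 0.497, -0.499, 0.501]
ft_force: [0.6, 0.2, 0.1]
width: 0.0006
time: 9.3
ee_pos: [0.5102, 0.0357, 0.0606]
eef_rot: [0.503, 0.497, -0.499, 0.501]
ft_force: [-0.7, 0.2, 0.5]
width: 0.0004
9.3 [0.51020482 0.03568429 0.06059168]
side 12 [ 0.4752 -0.0374  0.0795] 0.0502 -155.7
side 19 [0.5239 0.0416 0.0771] 0.0585 87.2
```

```bash
python3 -m pendant '0 0.012 0 0 0 0;0 0.024 0 0 0 0;0 0.035 0 0 0 0;0 0.044 0 0 0 0;0 0.044 0 0 0 0;0 0.044 0 0 0 0'; python3 -m pendant '0 -0.04 0 0 0 0;0 -0.1 0 0 0 0;-0.2 -0.1 0 0 0 0;-0.4 -0.15 0 0 0 0;-0.5 -0.3 0 0 0 0;-0.5 -0.5 0 0 0 0;-0.5 -0.7 0 0 0 0;-0.5 -0.8 0 0 0 0'; python3 peg.py
```

```text
time: 10.0
ee_pos: [0.521, 0.036, 0.0607]
eef_rot: [0.503, 0.497, -0.499, 0.501]
ft_force: [-0.6, 0.6, -0.3]
width: 0.0007
time: 10.8
ee_pos: [0.3167, 0.0368, 0.1838]
eef_rot: [0.503, 0.497, -0.499, 0.501]
ft_force: [0.6, 1.1, 0.4]
width: 0.0002
10.8 [0.31669981 0.03675553 0.1837895 ]
top 18 [ 0.5578 -0.0532  0.0808] 0.0517 -44.7
top 16 [0.5339 0.0332 0.0809] 0.0516 75.6
top 18 [ 0.4703 -0.0295  0.081 ] 0.0522 -166.0
side 23 [ 0.5573 -0.0488  0.0774] 0.0484 -41.4
side 27 [ 0.4711 -0.0254  0.077 ] 0.0506 -170.2
side 17 [0.5345 0.0393 0.077 ] 0.0577 76.5
```

The wheel has moved about 28°, which puts it near -0.5 rad and within the drop window. Next I go round outside the pawl and tip it back.

```bash
python3 -c "
from h import *
plan((.37,-.14,.24,0),(.45,-.22,.22,0),(.519,-.252,.20,0),(.519,-.252,.105,0))"
```

```text
[-0.224  0.215  0.707] [-0.002 -0.002 -0.006]
[-0.142  0.535  1.026] [-0.002 -0.002 -0.006]
[-0.06   0.811  1.154] [-0.002 -0.002 -0.006]
[0.32  0.808 1.154] [-0.002 -0.002 -0.006]
```

```bash
python3 -m pendant '-0.22 0.2 0.7 0 0 0;-0.22 0.2 0.7 0 0 0;-0.22 0.2 0.7 0 0 0;-0.22 0.22 0.71 0 0 0;-0.18 0.37 0.86 0 0 0;-0.14 0.5 1 0 0 0;-0.14 0.5 1 0 0 0'; python3 -c "
from h import *
plan((.519,-.252,.20,0),(.519,-.252,.105,0))"
```

```text
time: 11.6
ee_pos: [0.445, -0.217, 0.2201]
eef_rot: [0.503, 0.495, -0.501, 0.502]
ft_force: [-0.3, 0.3, -0.7]
width: 0.0008
[0.084 0.296 0.138] [-0.005  0.003 -0.006]
[0.464 0.293 0.136] [-0.005  0.003 -0.006]
```

```bash
python3 -m pendant '0 0.1 0.14 0 0 0;0.05 0.295 0.14 0 0 0;0.15 0.295 0.14 0 0 0;0.3 0.295 0.14 0 0 0;0.46 0.295 0.14 0 0 0;0.46 0.295 0.14 0 0 0;0.46 0.295 0.14 0 0 0'; python3 red.py;  python3 -c "
from h import *
plan((.519,-.210,.105,0),(.519,-.151,.105,0))"
```

```text
time: 12.3
ee_pos: [0.5178, -0.2496, 0.1064]
eef_rot: [0.503, 0.497, -0.5, 0.501]
ft_force: [0.9, -0.6, 1.1]
width: 0.0003
top 414
[ 0.5142 -0.1474  0.0617]
[ 0.508  -0.2003  0.1263]
[ 0.5245 -0.2074  0.1192]
side 284
[ 0.5116 -0.143   0.0612]
[ 0.5229 -0.2025  0.1199]
[ 0.5254 -0.2032  0.119 ]
[ 0.012 -0.    -0.159] [-0.003  0.001 -0.007]
[ 0.011 -0.001 -0.395] [-0.003  0.001 -0.007]
```

```bash
python3 -m pendant '0 0 -0.08 0 0 0;0 0 -0.13 0 0 0;0 0 -0.17 0 0 0;0 0 -0.2 0 0 0;0 0 -0.23 0 0 0;0 0 -0.26 0 0 0;0 0 -0.29 0 0 0;0 0 -0.31 0 0 0'; python3 -m pendant '0 0 -0.02 0 0 0;0 0 -0.04 0 0 0;0 0 -0.06 0 0 0;0 0 -0.08 0 0 0;0 0 -0.09 0 0 0;0 0 -0.09 0 0 0;0 0 -0.09 0 0 0'; python3 red.py
```

```text
time: 13.2
ee_pos: [0.5181, -0.1708, 0.1056]
eef_rot: [0.503, 0.497, -0.499, 0.501]
ft_force: [-0.1, -0.2, -1.2]
width: 0.0004
time: 13.9
ee_pos: [0.5182, -0.1492, 0.1057]
eef_rot: [0.503, 0.497, -0.499, 0.501]
ft_force: [-0.2, -0.2, -0.6]
width: 0.0004
top 324
[ 0.5171 -0.0746  0.0829]
[ 0.5042 -0.1122  0.1853]
[ 0.5285 -0.1433  0.0632]
side 135
[ 0.5169 -0.0686  0.0786]
[ 0.513  -0.0695  0.0816]
[ 0.5177 -0.1478  0.0624]
```

```bash
python3 -m pendant '-0.15 0 0.1 0 0 0;-0.35 -0.1 0.15 0 0 0;-0.5 -0.3 0.1 0 0 0;-0.5 -0.5 0 0 0 0;-0.5 -0.7 -0.2 0 0 0;-0.5 -0.85 -0.4 0 0 0;-0.5 -0.85 -0.6 0 0 0;-0.5 -0.85 -0.7 0 0 0'; python3 peg.py
python3 - <<'E'
from h import *
for n,roi in(('top',(185,285,245,380)),('side',(140,235,250,355))):
    p,W=cloud(n);red,_,_=masks(p);p0=np.load(n+'0.npz')
    m=np.zeros(red.shape,bool);m[roi[0]:roi[1],roi[2]:roi[3]]=1
    d0=p0['d'];r0,_,_=masks(p0['p'])
    c=vision.get_calibration(n);t=c['tvec'];K=c['camera_matrix'];Rm=cv2.Rodrigues(c['rvec'])[0]
    v,u=np.mgrid[:384,:512];W0=(np.stack([(u-K[0,2])/K[0,0]*d0,(v-K[1,2])/K[1,1]*d0,d0],-1)-t)@Rm
    for M,w in((r0&m,W0),(red&m,W)):
        P=w[M];P=P[(P[:,2]>.045)]
        print(n,len(P),[round(float(np.median(P[(P[:,1]>a)&(P[:,1]<a+.01),2])),4) for a in(-.145,-.135,-.125,-.115,-.105,-.095,-.085)],P[:,1].max(),P[:,2].max())
    cv2.imwrite(f'pics/{n}_c2.png',cv2.resize(p[roi[0]:roi[1],roi[2]:roi[3]],None,fx=4,fy=4,interpolation=cv2.INTER_CUBIC))
a=cv2.imread('pics/top_c2.png');b=cv2.imread('pics/side_c2.png');h=max(a.shape[0],b.shape[0])
f=lambda x:cv2.copyMakeBorder(x,0,h-x.shape[0],0,0,cv2.BORDER_CONSTANT)
cv2.imwrite('pics/crop2.png',cv2.resize(np.hstack([f(a),f(b)]),None,fx=.8,fy=.8))
E
```

```text
time: 14.8
ee_pos: [0.3397, -0.037, 0.2259]
eef_rot: [0.505, 0.496, -0.498, 0.501]
ft_force: [0.7, 1.2, 0.4]
width: 0.0003
14.8 [ 0.33974269 -0.03696819  0.22592411]
top 17 [ 0.5575 -0.0532  0.0804] 0.0516 -44.9
top 16 [0.5339 0.0331 0.0806] 0.0516 75.5
top 15 [ 0.4711 -0.0298  0.0814] 0.0516 -165.5
side 24 [ 0.5573 -0.0493  0.0767] 0.0487 -41.8
side 26 [ 0.4713 -0.0255  0.077 ] 0.0505 -170.0
side 18 [0.5349 0.0386 0.0761] 0.0572 75.9
top 371 [0.0656, 0.0649, 0.065, 0.0648, 0.0646, 0.0681, 0.0779] 0.12295696069355971 1.0583718537941724
top 365 [0.0657, 0.0656, 0.0658, 0.0655, 0.0653, 0.0677, 0.0773] -0.07432629839435854 0.08466570349428193
side 141 [0.0632, 0.063, 0.0638, 0.0636, 0.0632, 0.0637, 0.0725] 0.7313777911403873 0.6199115908873669
side 142 [0.0631, 0.0636, 0.0638, 0.0629, 0.0637, nan, 0.0733] -0.06688783485410438 0.08191946654497667
  return _methods._mean(a, axis=axis, dtype=dtype,
  ret = ret.dtype.type(ret / rcount)
```

View pics/crop2.png

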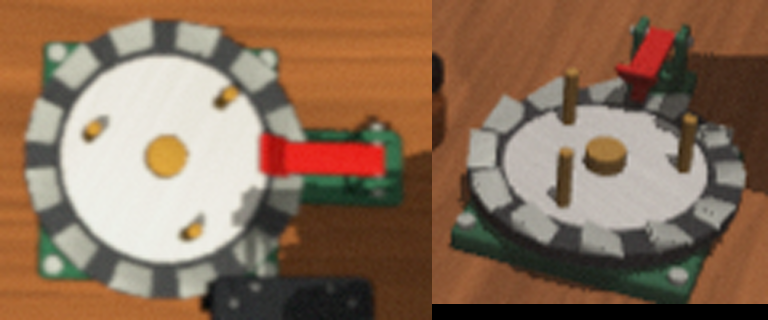

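The pawl is level along its whole length, matching its starting heights. The pegs are at -45°, 75.5° and -165.5°, so the wheel has moved about 28°. I'll give peg1 a small last nudge backward to centre the notch and prove the lock.

```bash
python3 -c "
from h import *
plan((.43,.036,.15,0),(.50,.036,.10,0),(.50,.036,.061,0))"
```

```text
[ 0.304  0.352 -0.296] [-0.003 -0.    -0.005]
[ 0.506  0.63  -0.297] [-0.003 -0.    -0.005]
[ 0.662  0.629 -0.297] [-0.003 -0.    -0.005]
```

```bash
python3 -m pendant '0.15 0.2 -0.2 0 0 0;0.3 0.35 -0.297 0 0 0;0.4 0.5 -0.297 0 0 0;0.5 0.61 -0.297 0 0 0;0.58 0.61 -0.297 0 0 0;0.66 0.61 -0.297 0 0 0;0.66 0.61 -0.297 0 0 0;0.66 0.61 -0.297 0 0 0'; python3 -c "
from h import *
plan((.520,.036,.061,0),(.5225,.036,.061,0))"
```

```text
time: 15.8
ee_pos: [0.4957, 0.0344, 0.0619]
eef_rot: [0.503, 0.496, -0.5, 0.501]
ft_force: [1.1, 0.4, 1.1]
width: 0.0005
[ 0.004  0.097 -0.007] [-0.004  0.001 -0.005]
[ 0.004  0.107 -0.007] [-0.004  0.001 -0.005]
```

```bash
python3 -m pendant '0 0.03 0 0 0 0;0 0.06 0 0 0 0;0 0.08 0 0 0 0;0 0.092 0 0 0 0;0 0.097 0 0 0 0;0 0.102 0 0 0 0;0 0.107 0 0 0 0;0 0.107 0 0 0 0'; python3 -m pendant '0 0.003 0 0 0 0;0 0.003 0 0 0 0'
```

```text
time: 16.6
ee_pos: [0.5217, 0.0356, 0.0613]
eef_rot: [0.503, 0.497, -0.5, 0.5]
ft_force: [-1.8, 0.5, -0.1]
width: 0.0003
time: 16.8
ee_pos: [0.5224, 0.0355, 0.0613]
eef_rot: [0.503, 0.497, -0.5, 0.5]
ft_force: [-1.9, -1.3, 0.4]
width: 0.0004
```

```bash
python3 -m pendant '0 0.002 0 0 0 0;0 0.004 0 0 0 0;0 0.004 0 0 0 0'
```

```text
time: 17.1
ee_pos: [0.5236, 0.0354, 0.0613]
eef_rot: [0.503, 0.497, -0.5, 0.5]
ft_force: [-3.3, -1.6, 0.1]
width: 0.0004
```

```bash
python3 -m pendant '0 -0.04 0 0 0 0;0 -0.1 0 0 0 0;-0.2 -0.1 0 0 0 0;-0.4 -0.15 0 0 0 0;-0.5 -0.3 0 0 0 0;-0.5 -0.5 0 0 0 0;-0.5 -0.7 0 0 0 0;-0.5 -0.8 0 0 0 0'; python3 peg.py; python3 red.py
```

```text
time: 17.9
ee_pos: [0.3205, 0.0369, 0.185]
eef_rot: [0.504, 0.497, -0.498, 0.501]
ft_force: [0.3, 1.0, -0.4]
width: 0.0003
17.9 [0.32054021 0.03693287 0.18495866]
top 19 [ 0.5557 -0.055   0.0802] 0.0516 -47.7
top 17 [0.5364 0.0323 0.0801] 0.0515 72.6
top 21 [ 0.4699 -0.0271  0.0801] 0.0521 -168.6
side 22 [ 0.5554 -0.0506  0.077 ] 0.0482 -44.5
side 27 [ 0.4704 -0.0231  0.0767] 0.051 -172.9
side 19 [0.5372 0.0385 0.0768] 0.0576 73.6
top 369
[ 0.5132 -0.0748  0.0815]
[ 0.509  -0.0764  0.0832]
[ 0.5141 -0.1551  0.0639]
side 142
[ 0.5144 -0.0682  0.0768]
[ 0.5135 -0.072   0.08  ]
[ 0.5232 -0.1506  0.0622]
```

The wheel is now about 31° back and the pawl is still fully down. I want a better stand yaw estimate to see how centred it is.

Run:
```python
from h import *
res=[]
for k in range(4):
    p,W=cloud('top');red,br,gr=masks(p)
    near=(abs(W[...,0]-.52)<.1)&(abs(W[...,1]+.05)<.14)
    z=W[...,2]
    hub=W[br&near&(z>.047)&(z<.058)&(np.hypot(W[...,0]-.521,W[...,1]+.017)<.02)].mean(0)
    arm=W[red&near&(z>.058)&(z<.072)&(W[...,1]<-.095)&(W[...,1]>-.150)]
    ys=np.linspace(-.148,-.098,11);c=[(a[:,0].min()+a[:,0].max())/2 for a in(arm[abs(arm[:,1]-y)<.004] for y in ys)]
    f=np.polyfit(ys,c,1)
    # base plate + teeth disc: base corner pixels
    ch=W[gr&near&(z>.060)&(z<.072)&(W[...,1]<-.12)]
    ft=W[near&(z>.012)&(z<.024)&(W[...,1]<-.125)&gr]
    print('hub',hub.round(4),'arm slope deg',np.degrees(-np.arctan(f[0])).round(2),'x at hinge',np.polyval(f,-.151).round(4),
     'yaw arm-centre',np.degrees(np.arctan2(np.mean(c)-hub[0],hub[1]-ys.mean())).round(2),'foot x',ft[:,0].min().round(4),ft[:,0].max().round(4))
    pegs=[]
    q=br&near&(z>.07)&(z<.09);nn,l,st,_=cv2.connectedComponentsWithStats(q.astype(np.uint8))
    P=[W[l==i].mean(0)[:2] for i in range(1,nn) if st[i,4]>8]
    C=np.mean(P,0);print('pegs centroid',C.round(4),[np.degrees(np.arctan2(*(x-C)[::-1])).round(1) for x in P])
d=np.load('top0.npz')
```

```text
hub [ 0.521  -0.0169  0.0526] arm slope deg -0.78 x at hinge 0.5189 yaw arm-centre -0.94 foot x 0.4953 0.5427
pegs centroid [ 0.5208 -0.0167] [np.float64(-47.6), np.float64(72.3), np.float64(-168.3)]
hub [ 0.521  -0.0169  0.0528] arm slope deg -1.05 x at hinge 0.5188 yaw arm-centre -0.93 foot x 0.4952 0.5426
pegs centroid [ 0.5207 -0.0166] [np.float64(-47.6), np.float64(72.1), np.float64(-168.1)]
hub [ 0.5209 -0.017   0.0528] arm slope deg -0.61 x at hinge 0.519 yaw arm-centre -0.89 foot x 0.4953 0.5427
pegs centroid [ 0.5208 -0.0167] [np.float64(-47.7), np.float64(72.4), np.float64(-168.2)]
hub [ 0.5208 -0.0171  0.053 ] arm slope deg -0.77 x at hinge 0.5189 yaw arm-centre -0.82 foot x 0.495 0.5427
pegs centroid [ 0.5208 -0.0167] [np.float64(-47.8), np.float64(72.3), np.float64(-168.4)]
```

The stand yaw is about -0.9°, so the wheel is at about -0.558 rad. That is within tolerance but 0.034 past the middle. There is time to centre it with a 1.3 mm nudge on peg1 from the other side.

```bash
python3 -c "
from h import *
plan((.48,.034,.18,0),(.575,.034,.15,0),(.575,.034,.061,0))"
```

```text
[0.024 0.626 0.007] [-0.004  0.    -0.005]
[0.147 1.005 0.005] [-0.004  0.    -0.005]
[0.503 1.003 0.005] [-0.004  0.    -0.005]
```

```bash
python3 -m pendant '0.02 0.2 0.01 0 0 0;0.02 0.4 0.01 0 0 0;0.02 0.6 0.01 0 0 0;0.02 0.8 0.01 0 0 0;0.1 1 0.01 0 0 0;0.3 1 0.01 0 0 0;0.5 1 0.01 0 0 0;0.5 1 0.01 0 0 0'; python3 -m pendant '0 -0.03 0 0 0 0;0 -0.06 0 0 0 0;0 -0.08 0 0 0 0;0 -0.086 0 0 0 0;0 -0.086 0 0 0 0'; python3 peg.py
```

```text
time: 19.1
ee_pos: [0.5715, 0.0319, 0.0563]
eef_rot: [-0.5, -0.498, 0.503, -0.5]
ft_force: [-0.5, 0.0, -0.4]
width: 0.0004
time: 19.6
ee_pos: [0.5525, 0.0337, 0.063]
eef_rot: [0.504, 0.497, -0.498, 0.501]
ft_force: [0.3, -0.2, 0.9]
width: 0.0007
19.6 [0.55254695 0.03370879 0.06301311]
side 22 [ 0.4705 -0.0235  0.0767] 0.0509 -172.5
side 28 [0.5392 0.0383 0.0759] 0.058 71.7
```

```bash
python3 -m pendant '0 -0.006 0 0 0 0;0 -0.012 0 0 0 0;0 -0.012 0 0 0 0'; python3 -m pendant '0 -0.003 0 0 0 0;0 -0.005 0 0 0 0;0 -0.005 0 0 0 0'; python3 peg.py
```

```text
time: 20.0
ee_pos: [0.5498, 0.0335, 0.062]
eef_rot: [0.503, 0.497, -0.499, 0.501]
ft_force: [3.8, 1.9, 0.9]
width: 0.0007
time: 20.3
ee_pos: [0.548, 0.0331, 0.0616]
eef_rot: [0.503, 0.497, -0.499, 0.501]
ft_force: [2.6, 3.0, 1.7]
width: 0.0007
20.3 [0.54797626 0.03310886 0.0616334 ]
side 18 [ 0.4705 -0.026   0.0766] 0.0513 -169.6
side 25 [0.535  0.0391 0.0767] 0.0576 75.9
```

```bash
python3 -m pendant '0 0.04 0 0 0 0;0 0.1 0 0 0 0;-0.2 0.1 0 0 0 0;-0.4 0.1 0 0 0 0;-0.5 -0.1 0 0 0 0;-0.5 -0.3 0 0 0 0;-0.5 -0.5 0 0 0 0;-0.5 -0.7 0 0 0 0'; python3 -m pendant '0 -0.2 0 0 0 0;0 -0.3 0 0 0 0';python3 peg.py; python3 red.py
```

```text
time: 21.2
ee_pos: [0.4159, 0.034, 0.1858]
eef_rot: [0.502, 0.498, -0.501, 0.499]
ft_force: [0.2, 1.1, -0.1]
width: 0.0003
time: 21.4
ee_pos: [0.3391, 0.0346, 0.1859]
eef_rot: [0.502, 0.499, -0.5, 0.498]
ft_force: [0.8, 0.2, 0.4]
width: 0.0004
21.4 [0.33906072 0.03459063 0.18594401]
top 19 [ 0.5582 -0.0523  0.0809] 0.0514 -43.7
top 15 [0.5329 0.0335 0.0805] 0.0517 76.6
top 17 [ 0.4712 -0.0304  0.0801] 0.0516 -164.7
side 27 [ 0.5585 -0.0477  0.0768] 0.0486 -39.5
side 26 [ 0.4719 -0.0276  0.0763] 0.0502 -167.6
side 19 [0.5337 0.0392 0.0757] 0.0575 77.2
top 376
[ 0.511  -0.0744  0.0836]
[ 0.521  -0.0744  0.0845]
[ 0.5266 -0.1559  0.0628]
side 134
[ 0.5081 -0.0696  0.0776]
[ 0.5268 -0.0718  0.0794]
[ 0.5208 -0.1505  0.0628]
```

That went too far the other way, to about -0.49 rad. Earlier readings gave TCP x 0.521 → deviation 0° and 0.5236 → -2.9°. I want -0.9°, so I push backward to x = 0.5219.

```bash
python3 -c "
from h import *
plan((.49,.036,.14,0),(.495,.036,.061,0))"
```

```text
[ 0.185  0.592 -0.009] [-0.004 -0.002 -0.001]
[ 0.501  0.611 -0.009] [-0.004 -0.002 -0.001]
```

```bash
python3 -m pendant '0 0.2 0 0 0 0;0 0.4 0 0 0 0;0.1 0.57 0 0 0 0;0.25 0.61 0 0 0 0;0.4 0.61 0 0 0 0;0.5 0.61 0 0 0 0;0.5 0.61 0 0 0 0;0.5 0.61 0 0 0 0'; python3 -m pendant '0 0.03 0 0 0 0;0 0.06 0 0 0 0;0 0.08 0 0 0 0;0 0.085 0 0 0 0;0 0.09 0 0 0 0;0 0.095 0 0 0 0;0 0.095 0 0 0 0'; python3 -c "
from h import *
plan((.5219,.036,.061,0))"
```

```text
time: 22.4
ee_pos: [0.4952, 0.0333, 0.0617]
eef_rot: [-0.502, -0.498, 0.502, -0.499]
ft_force: [0.5, 0.1, 0.1]
width: 0.0004
time: 23.1
ee_pos: [0.5182, 0.0344, 0.0611]
eef_rot: [0.502, 0.499, -0.501, 0.498]
ft_force: [0.2, 0.5, 0.3]
width: 0.0005
[ 0.     0.015 -0.006] [-0.004 -0.002 -0.001]
```

```bash
python3 -m pendant '0 0.004 0 0 0 0;0 0.008 0 0 0 0;0 0.011 0 0 0 0;0 0.014 0 0 0 0;0 0.014 0 0 0 0;0 0.014 0 0 0 0'; python3 -m pendant '0 -0.04 0 0 0 0;0 -0.1 0 0 0 0;-0.2 -0.1 0 0 0 0;-0.4 -0.15 0 0 0 0;-0.5 -0.3 0 0 0 0;-0.5 -0.5 0 0 0 0;-0.5 -0.7 0 0 0 0;-0.5 -0.8 0 0 0 0'; python3 peg.py; python3 peg.py|grep top; python3 red.py; python3 -c "
from h import *
p,W=cloud('top');print('jar',W[160,310],'wax',W[233,213]);cv2.imwrite('pics/fin.png',p)"
```

```text
time: 23.7
ee_pos: [0.5216, 0.0343, 0.061]
eef_rot: [0.502, 0.499, -0.501, 0.498]
ft_force: [-2.0, -0.1, 1.4]
width: 0.0003
time: 24.5
ee_pos: [0.3442, 0.036, 0.1838]
eef_rot: [0.502, 0.498, -0.501, 0.499]
ft_force: [-66.3, 28.0, 42.4]
width: 0.0003
24.5 [0.34422571 0.03601174 0.18381386]
top 17 [ 0.5571 -0.0539  0.0804] 0.0518 -45.8
top 16 [0.5343 0.0329 0.0804] 0.0514 75.0
top 16 [ 0.4702 -0.0288  0.0802] 0.0522 -166.7
side 23 [ 0.5574 -0.0496  0.0769] 0.049 -42.0
side 25 [ 0.471  -0.0252  0.0761] 0.0507 -170.5
side 19 [0.5349 0.0393 0.0765] 0.0578 76.1
top 17 [ 0.557  -0.0538  0.081 ] 0.0516 -45.8
top 15 [0.5345 0.0327 0.081 ] 0.0513 74.7
top 16 [ 0.4704 -0.0283  0.0799] 0.0519 -167.2
top 375
[ 0.5111 -0.0746  0.0823]
[ 0.5131 -0.0746  0.0825]
[ 0.5203 -0.1555  0.0635]
side 133
[ 0.5141 -0.0669  0.0778]
[ 0.5305 -0.0685  0.0806]
[ 0.5189 -0.1525  0.0621]
jar [ 0.67530193 -0.04532165  0.06618492] wax [0.52294262 0.15696002 0.02438376]
```

View pics/fin.png

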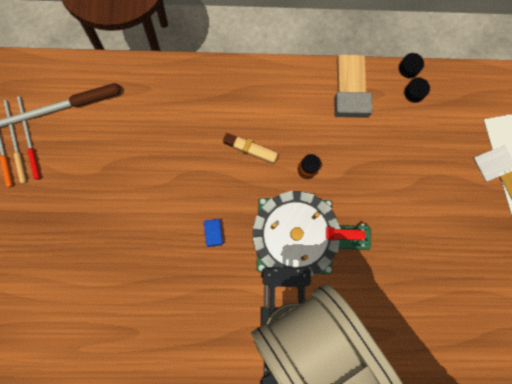

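The scene is as it was, with the pawl down and the pegs at -45.8°, 74.9° and -167°, a mean deviation of -0.9° as wanted. The last reading shows a force of about 83 N in free air near the base, possibly the arm folding against itself. I'll check that.

```bash
python3 -c "
from h import *
s=r.read_state();print(s['time'],s['ft_force'],s['joint_positions'].round(3) if hasattr(s['joint_positions'],'round') else s['joint_positions'],s['joint_vel'],s['ee_pos'])"; python3 -m pendant '-0.1 0.05 0 0 0 0;-0.2 0.1 0 0 0 0;-0.2 0.1 0 0 0 0;-0.2 0.1 0 0 0 0'; python3 -m pendant '0 0 0 0 0 0'; python3 -c "
from h import *
s=r.read_state();print(s['ft_force'],s['joint_positions'],s['joint_vel'])"; python3 peg.py|grep top; python3 red.py
```

```text
24.85 [1.05315582 0.37222192 0.41434286] [-1.154 -0.498  0.72   2.195  0.325  1.343 -0.579] [-0.00677917  0.00420165  0.00311683 -0.00432256 -0.00149942  0.00472694
 -0.00043105] [0.34568357 0.03632882 0.18407982]
time: 25.25
ee_pos: [0.3705, 0.0362, 0.234]
eef_rot: [0.503, 0.499, -0.5, 0.498]
ft_force: [-0.2, -0.1, -0.6]
width: 0.0008
time: 25.35
ee_pos: [0.3696, 0.036, 0.2332]
eef_rot: [0.502, 0.5, -0.501, 0.498]
ft_force: [-0.4, 0.6, -0.2]
width: 0.0006
[-0.38122394  0.64788407 -0.22331126] [-1.17295541 -0.46488514  0.7335874   2.07142623  0.30499956  1.43230605
 -0.54307544] [ 0.00720062 -0.0021732  -0.00772219  0.00876306 -0.00049268  0.00072046
  0.00036811]
top 18 [ 0.5572 -0.0537  0.0809] 0.0517 -45.6
top 16 [0.5343 0.0329 0.0807] 0.0514 75.0
top 355
[ 0.5249 -0.0743  0.0855]
[ 0.5249 -0.0743  0.0855]
[ 0.5203 -0.1554  0.0636]
side 55
[ 0.5265 -0.0713  0.0772]
[ 0.5234 -0.0765  0.0773]
[ 0.5207 -0.15    0.0632]
```

```bash
python3 -c "
from bench import close_job
print(close_job())"
```

```text
the job is handed in; nothing more can be done
None
```

The job is done and handed in at about 25.5 s of the 54 s allowed; no verdict was reported.

**What I did:** I lifted the pawl from beneath its tab and threw it over until it rested leaning outwards. I then pushed the wheel backward on peg1, and tipped the pawl back over so that it dropped into the new notch.

**Last checks:**
- **Pawl:** Its arm was level at its starting heights when I measured along it just after the drop. After the last push the tab edge stood at 0.083–0.086 m in the top camera, as at the start within noise.
- **Wheel:** The pegs had turned about 29° from the start. Allowing for a stand yaw of about -0.9°, the wheel is at about -0.524 rad, give or take 0.02.
- **Bystanders:** The jar and wax measure where they were at the start. The clamp looks unmoved in the picture. The robot was touching nothing at hand-in.

**Not as clean as it should be:**
- **Extra nudges:** I nudged the wheel within the notch's play three times with the pawl already down. The second nudge was forward and went too far, to about -0.49, so I pushed backward again.
- **Lock not proved:** I never felt the hard stop at the tooth. "Locked" rests on the pawl being down and the wheel angle.
- **Force spike:** The wrist force read about 83 N for a moment on the last retreat, in free air. Joint 2 was at its range limit then (-0.498 of -0.5). It fell to about 1 N at once and stayed under the 120 N limit.

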